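Slide the grooved panel out over the folding edge

ROBOT

A 7-joint arm with a two-finger parallel gripper is mounted at the origin on the work surface. World frame = base frame: x ahead of the robot, y to its left, z up, the work surface at z = 0. Lengths are in m, angles in rad, forces in N, time in s.
With the tool pointing down it reaches from about 0.4 to 0.85 m from the base axis. Payload 4.5 kg.
Tool frame: the origin (TCP) lies on the centre line of the jaws, within the pads' length; the fingertips stand 14 mm ahead of it and the grasp point (between the pads) lies 5 mm behind it (robot.tips_ahead is the distance from the TCP to the fingertips, in m); z points along the fingers, y is the direction in which the jaws open and shut (so a half turn about z gives the same grasp; the last joint's range is limited). The gripper opens to 88 mm and grips with 3 to 60 N. Pads are 18 mm wide; open, the fingers measure 123 mm over their backs; the gripper's body (75 mm by 187 mm) begins 45 mm behind the grasp point.
Start: joints at [-1.298, 0.689, -0.195, 1.565, 0.157, 0.902, -0.215], TCP at [0.148, 0.607, 0.253] pointing down, gripper open.
Joint ranges: [-3.01, 3.01], [-0.46, 2.08], [-1.47, 1.51], [0.13, 2.56], [-1, 4.14], [0.04, 2.09], [-2.66, 2.66]. Speed limits (rad/s): [2.57, 2.57, 3.14, 3.14, 3.14, 3.14, 3.14].

INTERFACE

Orientations are given as a rotation vector (axis times angle).
In Python, from plant import robot, kin, snapshot, calibration, read_time_s, read_joints, read_joint_velocities, read_tau, read_tcp_pos, read_eef_rot, read_contact_force, read_torque, read_width gives the robot as it stands. Calls block until the motion is done:
- robot.move_pose(position, orientation): joint-space move of the TCP to a pose.
- robot.move_l(position, feed=0.15, orientation=None, guard=None): straight line of the TCP; orientation=None keeps the orientation; feed is the mean speed in m/s. With guard (N) it stops when the force on the tool has changed by that much, and returns True; else False.
- robot.move_joints(angles): joint-space move.
- robot.open_gripper() and robot.clamp(grasp_force=None): open the fingers fully, or close them until they stop; grasp_force is the grip in N (None keeps the last).
- robot.wait(seconds).
- kin.ik(position, orientation): joint angles nearest the present ones, or None.
- snapshot(name): name is "scene" or "top"; returns the picture (420x560x3 uint8, red, green, blue); there is no depth.
- calibration(name): a dict with "mtx" (3x3 intrinsics, pixels), "position" and "rotation" of the camera in the world. Camera axes: x right, y down, z forward; pixel columns grow to the right and rows downward; lengths in m; the calibration is good to about 2 mm. A picture is of the moment at which its call begins. calibration takes no time and is no camera call.
A pose or a line that the arm cannot do raises robot.PlanningError and nothing moves.
- robot.close_job(): hands the job in, once; it reports no verdict.
Readings, each from a call of its own:
- read_time_s(): time.
- read_joints(): joint angles.
- read_joint_velocities(): joint speeds.
- read_tau(): joint torques, N m.
- read_tcp_pos(): TCP position.
- read_eef_rot(): TCP orientation.
- read_contact_force(): force on the tool from outside, world axes, zero at the start.
- read_torque(): the same for the moment, N m.
- read_width(): finger opening in m.
Only numpy, scipy, OpenCV 4.12 (cv2) and the standard library are available. Lean on these libraries where they do the work, as an engineer would, in place of code of your own. Each camera call takes 0.05 s, during which the arm holds its last target.

TASK

Push the grooved panel across the folding block, away from the robot, until its fold groove lies along the block's far, steel-nosed edge over the groove's whole width (within about 5 mm), so that the strip beyond the groove overhangs ready to be folded down. Slide it flat on the block with the fingers, without picking it up, and leave the plain panel, the tube offcut and everything else on the bench where they are.

Things in the scene. Friction and masses are not known exactly. Their poses are not given: they have to be found in the camera images.
- blank: the grooved panel: flat aluminium sheet 120 (own x) x 130 (own y) x 6 mm, about 0.13 kg, loose on the block's left or right half, up to 0.2 rad askew. One dark 5 mm wide fold groove crosses its full width, 25 mm ahead (+x) of its centre: 35 mm from its far edge, 85 mm from its near edge, 85 to 115 mm short of the folding edge at the start. Origin: centre of the underside, x away from the robot, y left, z up
- groove_left (a point): left (+y) end of the fold groove, on the panel's top face, 25 mm ahead of and 65 mm left of the panel's centre; axes as the panel's
- groove_right (a point): right (-y) end of the fold groove, on the panel's top face, 25 mm ahead of and 65 mm right of the panel's centre; axes as the panel's
- block: the folding block: fixed plywood block 280 (own x) x 440 (own y) x 45 mm high with a flat top; an 18 mm wide dark steel nosing, flush with the top, runs along its far (+x) edge. Origin: centre of the underside, x away from the robot and square to the folding edge, y left along it; turned up to 0.22 rad from the robot's x
- edge (a point): middle of the folding edge: the top far edge of the block (the outer corner of the steel nosing), 140 mm ahead of the block's centre and 45 mm above the bench; x points straight out over the edge, y along it to the left, z up
- spare: the plain panel, to be left alone: flat aluminium-faced sheet without a groove, 140 (own x) x 90 (own y) x 6 mm, lying on the other half of the block; origin at the centre of its underside
- offcut: to be left alone: short piece of square aluminium tube, 25 x 25 mm and 35 mm tall, standing on the block between the two panels; origin at the centre of its underside
- tape: to be left alone: cardboard tape core, 90 mm across, 24 mm high, lying on the bench just beyond the block's folding edge; origin at the centre of its underside
- battery: to be left alone: yellow and black tool battery, 110 x 75 x 59 mm, on the bench to the right; origin at the centre of its underside
- drill: to be left alone: cordless drill lying on its side on the bench to the left, about 195 x 195 x 64 mm; origin at bench height about the middle of its length across y, the motor housing to +y, the handle running to -y
- screwdriver: to be left alone: screwdriver lying on the bench to the right of the block, nearer the robot than the battery
- jar: to be left alone: small pale screw jar with a white cap, 60 mm across, 75 mm high, on the bench to the left of the block, near the robot; origin at the centre of its underside
There are look-alikes about, which are no part of the job. Leave any blue or turquoise look-alike of the blank alone.

How it is judged:
By the outcome, as a careful person would: the job done as asked, in the order asked, and still so for the second after the job is handed in, with the robot touching nothing.
It also fails if it takes over 42 s, if anything falls off the work surface, if the arm or the gripper's body presses on something with over 40 N, if the wrist force passes 120 N, or if a joint passes its speed limit or range.

## Working session

There is one attempt and no reset: what is moved stays moved. The work goes in short steps, each a Python script; the robot and the scene stay as the last script left them, time stands still between calls to the robot, and variables do not carry over. Pictures are saved under pics/ and viewed, and the job is handed in when it is done.

```bash
ls; mkdir -p pics
python3 - <<'E'
from plant import *
import cv2
for n in("scene","top"):
    im=snapshot(n); cv2.imwrite(f"pics/{n}0.png",im[:,:,::-1]); c=calibration(n); print(n,c)
print(read_time_s(),read_tcp_pos(),read_eef_rot(),read_width(),robot.tips_ahead)
E
```

```text
pics
scene {'mtx': array([[394.59657466,   0.        , 283.03045024],
       [  0.        , 394.59657466, 217.11729944],
       [  0.        ,   0.        ,   1.        ]]), 'position': array([1.0414768 , 0.62828742, 0.73300285]), 'rotation': array([-0.91802261, -2.47821929,  1.10838286])}
top {'mtx': array([[536.5433165 ,   0.        , 281.49830219],
       [  0.        , 536.5433165 , 213.23460981],
       [  0.        ,   0.        ,   1.        ]]), 'position': array([0.29317908, 0.04145907, 1.56126181]), 'rotation': array([-2.14553676,  2.11980157, -0.19190747])}
0.1 [0.14775279 0.60673729 0.25200693] [-3.74083750e-01 -3.11915291e+00  2.55618042e-03] 0.08819438696890744 0.014
```

View pics/scene0.png

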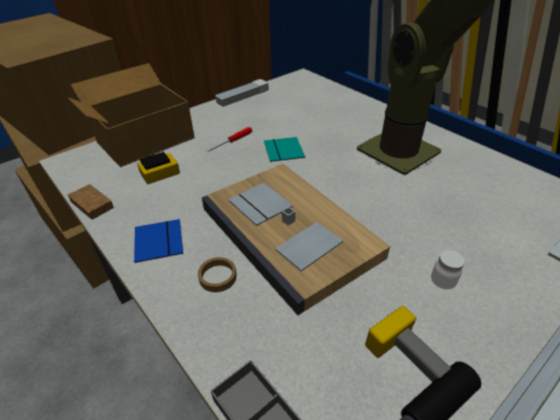

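View pics/top0.png

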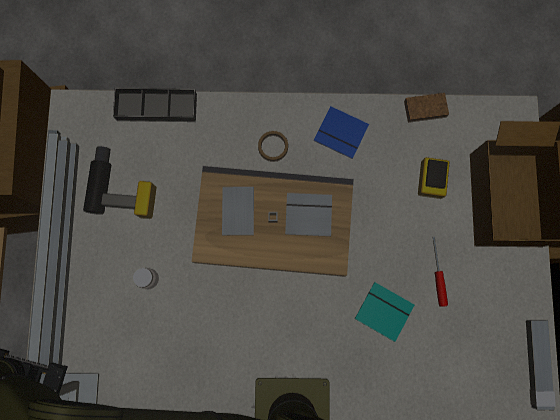

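The top view shows four candidates:
- (309,215): grey panel with a groove, on the block's right half.
- (237,211): plain grey panel on the left half, which is the spare.
- (342,132): blue look-alike on the bench.
- (385,311): turquoise look-alike on the bench.

By the description I choose (309,215). Next I check it in a close crop and measure.

```bash
cat > h.py <<'E'
import numpy as np, cv2
from plant import *
from scipy.spatial.transform import Rotation as R
def ray(n,uv,z):
    c=calibration(n); uv=np.atleast_2d(np.float64(uv))
    d=np.c_[uv,np.ones(len(uv))]@np.linalg.inv(c["mtx"]).T@R.from_rotvec(c["rotation"]).as_matrix().T
    p=c["position"]; return (p+d*((z-p[2])/d[:,2])[:,None])[:,:2]
def proj(n,P):
    c=calibration(n); M=R.from_rotvec(c["rotation"]).as_matrix()
    q=(np.atleast_2d(P)-c["position"])@M@c["mtx"].T; return q[:,:2]/q[:,2:]
E
python3 - <<'E'
from h import *
im=cv2.imread("pics/top0.png")
c=im[155:285,185:365]; cv2.imwrite("pics/crop0.png",cv2.resize(c,None,fx=4.4,fy=4.4,interpolation=cv2.INTER_CUBIC))
hsv=cv2.cvtColor(im,cv2.COLOR_BGR2HSV)
for p in [(309,200),(309,225),(237,211),(309,206),(280,240),(270,173),(273,216),(400,250)]: print(p,im[p[1],p[0]],hsv[p[1],p[0]])
E
```

```text
(309, 200) [88 87 84] [98 12 88]
(309, 225) [89 88 86] [100   9  89]
(237, 211) [88 87 84] [98 12 88]
(309, 206) [48 49 50] [15 10 50]
(280, 240) [57 80 96] [ 18 104  96]
(270, 173) [41 41 39] [90 12 41]
(273, 216) [51 73 89] [ 17 109  89]
(400, 250) [ 97 101 104] [ 17  17 104]
```

View pics/crop0.png

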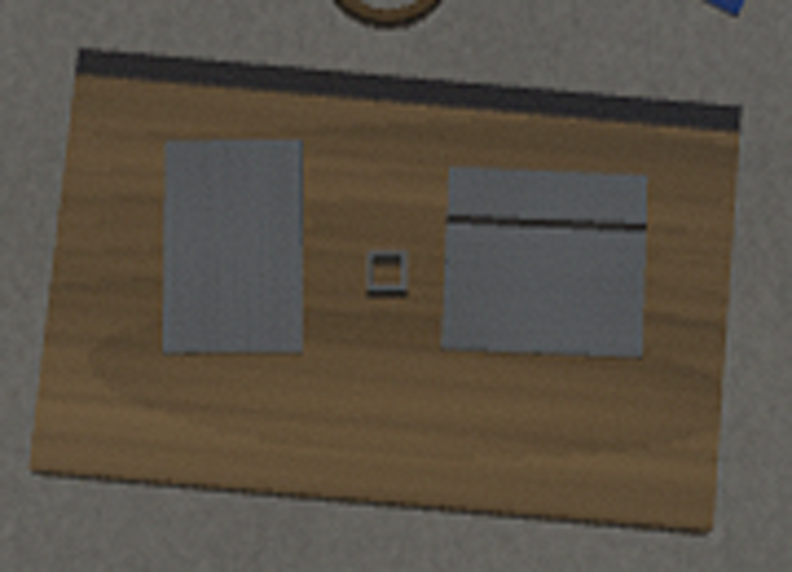

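The crop confirms it: the grooved panel is the one at full-image px (309,215), slightly askew relative to the block. The plain panel is at left, the offcut stands at (273,217), and the dark nosing is along the top. Now I measure.

```bash
cat >> h.py <<'E'
def fitline(pts):
    vx,vy,x,y=cv2.fitLine(np.float32(pts),cv2.DIST_HUBER,0,.01,.01).ravel(); return np.array([x,y]),np.array([vx,vy])
def edgerow(g,cols,r0,r1,sign):
    # subpixel row of strongest gradient of given sign between rows r0(col),r1(col)
    out=[]
    gr=cv2.Sobel(cv2.GaussianBlur(np.float32(g),(0,0),1),cv2.CV_32F,0,1)*sign
    for c in cols:
        a,b=int(r0(c)),int(r1(c)); s=gr[a:b,c]; k=a+int(s.argmax())
        y0,y1,y2=gr[k-1:k+2,c]; d=y0-2*y1+y2; out.append((c,k+(0.5*(y0-y2)/d if d else 0)))
    return np.array(out)
def measure_edge(im):
    g=cv2.cvtColor(im,cv2.COLOR_RGB2GRAY)
    mid=lambda c:167.5+(c-205)*(179.5-167.5)/(352-205)
    p=edgerow(g,range(207,350,2),lambda c:mid(c)-4,lambda c:mid(c)+4,-1)
    w=ray("top",p,.045); o,d=fitline(w)
    if d[1]<0:d=-d
    n=np.array([d[1],-d[0]])  # out over the edge
    return o,d,n,w
E
python3 - <<'E'
from h import *
im=cv2.imread("pics/top0.png")[:,:,::-1].copy()
o,d,n,w=measure_edge(im)
print("edge",o,d,n,"yaw",np.arctan2(n[1],n[0]),"resid",np.std((w-o)@n))
hsv=cv2.cvtColor(im,cv2.COLOR_RGB2HSV)
m=((hsv[...,1]<45)&(hsv[...,2]>70)).astype(np.uint8)
m[:, :196]=0; m[:185]=0; m[250:]=0; m[:,345:]=0
m=cv2.morphologyEx(m,cv2.MORPH_CLOSE,np.ones((7,3)))
for c in cv2.findContours(m,0,2)[0]:
    if cv2.contourArea(c)<30: continue
    x=ray("top",c[:,0,:],.051).astype(np.float32)
    print(cv2.contourArea(c),c[:,0].min(0),c[:,0].max(0)); (ce,s,a)=cv2.minAreaRect(x*1000); print(ce,s,a,cv2.boxPoints((ce,s,a)))
    r=cv2.boxPoints((ce,s,a))/1000; print("dist to edge",(o-r)@n)
g=cv2.cvtColor(im,cv2.COLOR_RGB2GRAY)
# groove: darkest row centroid per column
pts=[]
for c in range(289,330):
    s=150-np.float64(g[199:212,c]);s=np.clip(s-(150-78),0,None); pts.append((c,199+(s*np.arange(13)).sum()/s.sum()))
gw=ray("top",pts,.051); go,gd=fitline(gw); print("groove ends",gw[0],gw[-1],gd,"gap",(o-gw[[0,-1]])@n)
oc=ray("top",[(267.5,211),(278.5,211),(267.5,220),(278.5,220)],.08);print("offcut",oc)
E
```

```text
edge [0.6815497  0.04664628] [0.07704265 0.9970278 ] [ 0.9970278  -0.07704265] yaw -0.07711906 resid 0.00015233848337765663
70.5 [268 212] [277 220]
(550.7311401367188, 60.621337890625) (23.17269515991211, 25.725740432739258) 0.7242025136947632 [[538.9831    73.33674 ]
 [539.3083    47.613052]
 [562.4792    47.905937]
 [562.154     73.62962 ]]
dist to edge [0.14419919 0.14189313 0.11881367 0.12111974]
1786.5 [285 193] [331 235]
(558.048828125, -41.803070068359375) (129.52008056640625, 120.3523178100586) 88.30279541015625 [[ 495.98105  -104.75243 ]
 [ 616.2806   -108.31696 ]
 [ 620.1166     21.146294]
 [ 499.81708    24.710823]]
dist to edge [0.17335299 0.0531364  0.05928596 0.17950255]
1448.5 [222 187] [253 234]
(565.9063720703125, 161.22544860839844) (137.2782745361328, 89.24566650390625) 1.1871614456176758 [[496.35748 204.41661]
 [498.20648 115.1901 ]
 [635.45526 118.03429]
 [633.60626 207.2608 ]]
dist to edge [0.19679688 0.18807909 0.0514574  0.06017514]
50.5 [196 185] [199 218]
(590.5426025390625, 276.14337158203125) (96.44610595703125, 8.634255409240723) 2.240391492843628 [[542.1876  278.57205]
 [542.52515 269.94437]
 [638.8976  273.7147 ]
 [638.56006 282.34238]]
dist to edge [0.15681607 0.15581483 0.06001931 0.06102055]
groove ends [0.58509624 0.01380395] [ 0.58105143 -0.10090079] [0.03401906 0.9994212 ] gap [0.09363655 0.08883218]
offcut [[0.55982001 0.07446843]
 [0.56021036 0.04361837]
 [0.53424863 0.07405827]
 [0.53463448 0.04329902]]
```

```bash
cat >> h.py <<'E'
EO=np.array([0.68155,0.04665]); D=np.array([0.07704,0.99703]); N=np.array([0.99703,-0.07704])
PC=np.array([0.55805,-0.0418])
LAT=(PC-EO)@D
def ori(s):
    y=s*np.r_[D,0]; z=np.array([0,0,-1.]); return R.from_matrix(np.c_[np.cross(y,z),y,z]).as_rotvec()
def at(dist,z,lat=LAT):  # TCP point 'dist' short of the edge
    return np.r_[EO-dist*N+lat*D,z]
E
python3 - <<'E'
from h import *
q0=np.array(read_joints())
for s in(1,-1):
    for P in(at(.215,.25),at(.215,.0615),at(.094,.0615)):
        q=kin.ik(P,ori(s)); print(s,P,None if q is None else np.round(q,2), None if q is None else np.abs(q-q0).max())
E
```

```text
1 [ 0.45966161 -0.03419797  0.25      ] [ 0.2   0.5  -0.34  2.04  0.27  0.64  1.18] 1.4962654048273558
1 [ 0.45966161 -0.03419797  0.0615    ] [ 0.2   0.87 -0.37  2.18  1.15  0.3   0.32] 1.4966948395923145
1 [ 0.58030224 -0.04351981  0.0615    ] [ 0.3   0.96 -0.53  1.81  0.83  0.6   0.74] 1.595569114344092
-1 [ 0.45966161 -0.03419797  0.25      ] [-0.36  0.54  0.52  2.07 -0.44  0.64 -1.19] 0.9715728191367117
-1 [ 0.45966161 -0.03419797  0.0615    ] [-0.07  0.86  0.07  2.19 -0.52  0.11 -1.15] 1.2296477012216955
-1 [ 0.58030224 -0.04351981  0.0615    ] [-0.15  0.94  0.26  1.84 -0.51  0.44 -1.17] 1.1465134898292082
```

Run:
```python
from h import *
robot.move_pose(at(.215,.20),ori(-1)); print(read_time_s(),read_tcp_pos())
robot.move_l(at(.215,.0625),feed=.08,guard=8)
print(read_time_s(),read_tcp_pos(),read_contact_force(),read_width())
cv2.imwrite("pics/scene1.png",snapshot("scene")[:,:,::-1])
cv2.imwrite("pics/top1.png",cv2.resize(snapshot("top")[155:285,185:365,::-1],None,fx=4.4,fy=4.4,interpolation=2))
```

```text
2.6333 [ 0.45997018 -0.0331074   0.19992941]
4.5 [ 0.45984658 -0.03419051  0.06280614] [ 1.2183594   0.55263886 -0.29253128] 0.0879853598652935
```

View pics/scene1.png

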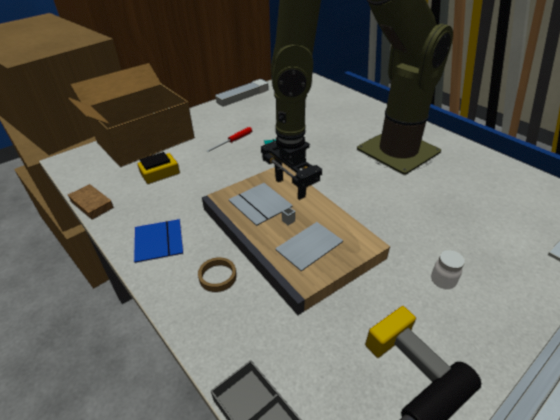

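View pics/top1.png

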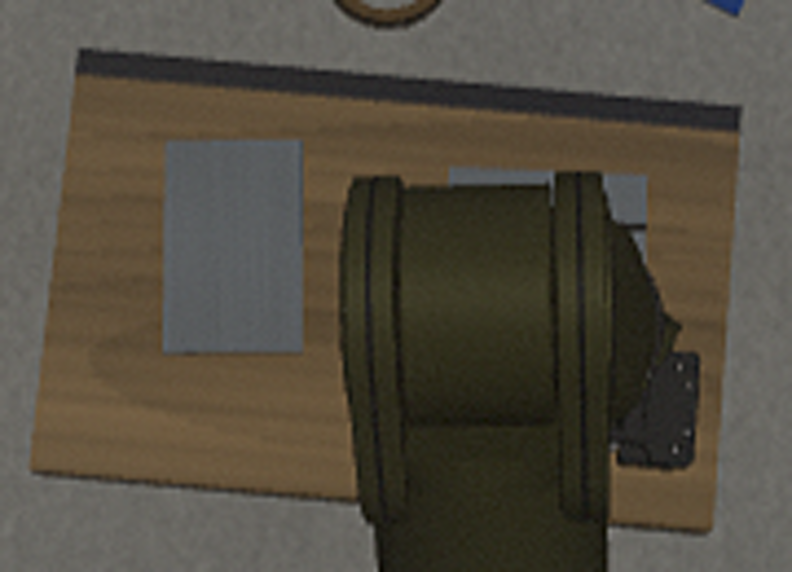

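The fingers straddle the panel's near side behind it, at scene px (278,178) and (301,190), clear of the offcut at (288,214). Next I push to about 16 mm short of the target.

Run:
```python
from h import *
robot.move_l(at(.215,.0608),feed=.03,guard=10); print(read_tcp_pos(),read_contact_force())
robot.move_l(at(.110,.0608),feed=.04,guard=25)
print(read_time_s(),read_tcp_pos(),read_contact_force())
im=snapshot("scene"); cv2.imwrite("pics/scene2.png",cv2.resize(im[150:310,190:400,::-1],None,fx=3.7,fy=3.7,interpolation=2))
```

```text
[ 0.45963939 -0.03415904  0.06078164] [-1.04696021 -0.61151254 -0.57394952]
7.625 [ 0.56433324 -0.0422747   0.06077335] [-0.15385901  0.23810329 -0.61489865]
```

View pics/scene2.png

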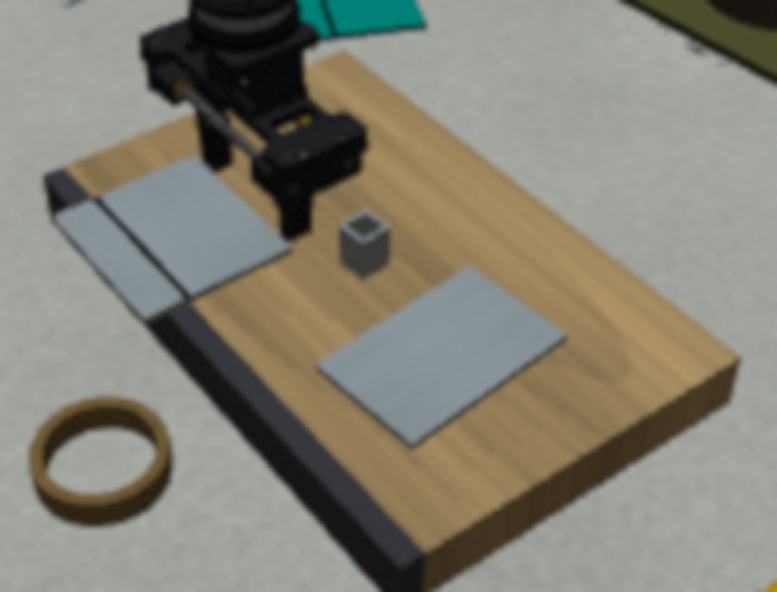

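The panel is square against both fingers. The groove runs from crop px (103,200) to (188,298), still short of the nosing edge. I'll measure the gap in this view, with groove and edge both taken from the same camera.

```bash
cat >> h.py <<'E'
def scene_groove(im, gap_guess, lat0=LAT, debug=None):
    """sample across expected groove line in the scene view: profile along N at z=.051, min of brightness"""
    g=np.float32(cv2.cvtColor(im,cv2.COLOR_RGB2GRAY)); out=[]
    s=np.arange(-.011,.011,.0005)
    for l in np.arange(-.056,.0561,.004):
        P=np.array([np.r_[EO+(lat0+l)*D-(gap_guess+t)*N,.051] for t in s])
        uv=np.float32(proj("scene",P)); v=cv2.remap(g,uv[:,:1],uv[:,1:],cv2.INTER_CUBIC).ravel()
        w=np.clip(np.percentile(v,70)-6-v,0,None)
        k=v.argmin(); w[np.abs(s-s[k])>.004]=0
        out.append((lat0+l,gap_guess+(w*s).sum()/w.sum(), v.min(),v.max()))
    return np.array(out)
def scene_edge(im, lats):
    """same camera: nosing top outer corner; profile along N at z=.045, top (lighter) to face (darker)"""
    g=np.float32(cv2.cvtColor(im,cv2.COLOR_RGB2GRAY)); s=np.arange(-.010,.010,.0005); out=[]
    for l in lats:
        P=np.array([np.r_[EO+l*D+t*N,.045] for t in s])
        uv=np.float32(proj("scene",P)); v=cv2.remap(g,uv[:,:1],uv[:,1:],cv2.INTER_CUBIC).ravel()
        dv=np.gradient(cv2.GaussianBlur(v[:,None],(1,5),1).ravel()); out.append((l,s[dv.argmin()],dv.min()))
    return np.array(out)
E
python3 - <<'E'
from h import *
im=snapshot("scene")
r=scene_groove(im,.016); p=np.polyfit(r[:,0],r[:,1],1); print(np.round(r[::4],4)); print("gap L/R",np.polyval(p,[LAT+.065,LAT-.065]),"res",np.std(r[:,1]-np.polyval(p,r[:,0])))
e=scene_edge(im,np.arange(.0,.2,.01)); print(np.round(e,4))
E
```

```text
[[-1.537000e-01  1.440000e-02  6.425960e+01  1.453282e+02]
 [-1.377000e-01  1.450000e-02  6.689860e+01  1.449749e+02]
 [-1.217000e-01  1.450000e-02  6.907660e+01  1.465316e+02]
 [-1.057000e-01  1.440000e-02  5.859780e+01  1.474848e+02]
 [-8.970000e-02  1.440000e-02  5.440400e+01  1.473899e+02]
 [-7.370000e-02  1.450000e-02  5.818830e+01  1.461270e+02]
 [-5.770000e-02  1.450000e-02  6.432720e+01  1.449673e+02]
 [-4.170000e-02  1.450000e-02  6.359770e+01  1.455221e+02]]
gap L/R [0.01444335 0.01450297] res 9.439391627930997e-05
[[ 0.0000e+00  2.0000e-03 -3.4753e+00]
 [ 1.0000e-02  2.5000e-03 -3.4233e+00]
 [ 2.0000e-02  2.5000e-03 -3.8708e+00]
 [ 3.0000e-02  3.0000e-03 -3.4054e+00]
 [ 4.0000e-02  2.0000e-03 -3.2215e+00]
 [ 5.0000e-02  2.5000e-03 -3.0788e+00]
 [ 6.0000e-02  3.5000e-03 -3.3596e+00]
 [ 7.0000e-02  2.0000e-03 -3.5117e+00]
 [ 8.0000e-02  3.0000e-03 -4.2356e+00]
 [ 9.0000e-02  3.0000e-03 -3.7634e+00]
 [ 1.0000e-01  2.5000e-03 -3.8824e+00]
 [ 1.1000e-01  2.5000e-03 -3.7959e+00]
 [ 1.2000e-01  2.5000e-03 -3.7853e+00]
 [ 1.3000e-01  4.0000e-03 -3.4451e+00]
 [ 1.4000e-01  2.5000e-03 -3.7105e+00]
 [ 1.5000e-01  3.0000e-03 -3.7620e+00]
 [ 1.6000e-01  3.0000e-03 -3.7966e+00]
 [ 1.7000e-01  2.5000e-03 -3.5661e+00]
 [ 1.8000e-01  2.0000e-03 -3.5474e+00]
 [ 1.9000e-01  3.0000e-03 -3.8072e+00]]
```

Square to 0.1 mm. The scene view puts the edge 2.6 mm further out than the top view does, so the gap is 14.5–17 mm. I'll push 14 mm, then retreat and check from above.

Run:
```python
from h import *
robot.move_l(at(.096,.0608),feed=.03,guard=25)
im=snapshot("scene"); r=scene_groove(im,.003); print("scene gap (rel top edge)",r[[0,-1],1])
print(read_tcp_pos(),read_contact_force())
robot.move_l(at(.125,.0608),feed=.05)
robot.move_l(at(.125,.20),feed=.15)
q=np.array(read_joints()); q[0]-=1.0; robot.move_joints(q)
print(read_time_s())
im=snapshot("top"); cv2.imwrite("pics/top3f.png",im[:,:,::-1]); cv2.imwrite("pics/top3.png",cv2.resize(im[155:285,185:365,::-1],None,fx=4.4,fy=4.4,interpolation=2))
im=snapshot("scene"); cv2.imwrite("pics/scene3f.png",im[:,:,::-1]); cv2.imwrite("pics/scene3.png",cv2.resize(im[150:310,190:400,::-1],None,fx=3.7,fy=3.7,interpolation=2))
```

```text
scene gap (rel top edge) [-0.00098109 -0.001065  ]
[ 0.5785266  -0.04343366  0.06085402] [-0.56235885 -0.00663142  0.16684039]
12.1083
```

View pics/top3.png

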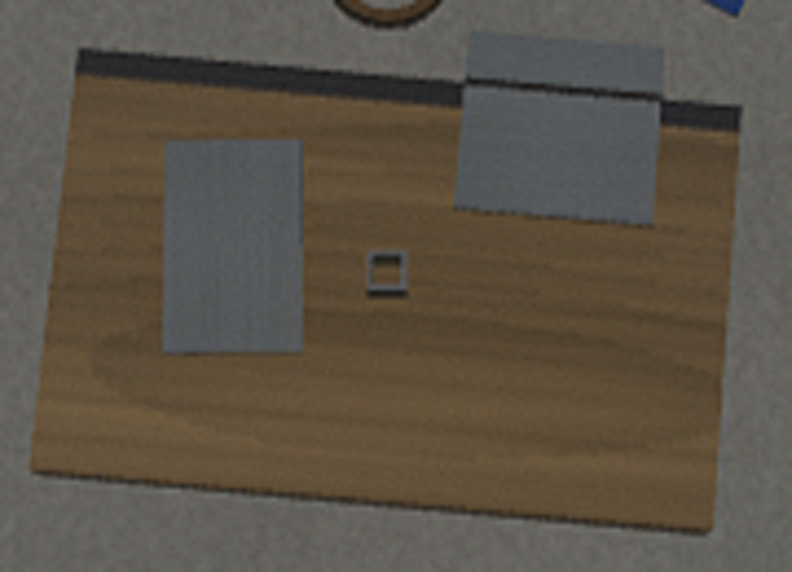

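View pics/scene3.png

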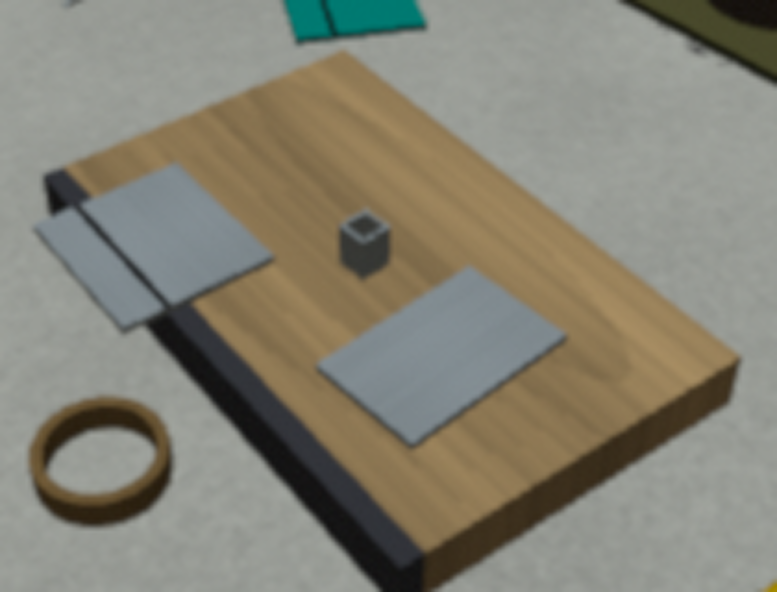

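Both views show the strip overhanging and the groove near the edge (top crop (466,82) to (660,98)). Next I measure the remaining gap in each view.

```bash
cat > m.py <<'E'
from h import *
def final(tag):
    im=cv2.imread(f"pics/top{tag}f.png")[:,:,::-1].copy(); g=np.float64(cv2.cvtColor(im,cv2.COLOR_RGB2GRAY))
    mid=lambda c:155+(82+(c-(185+466/4.4))*4.4*16/194)/4.4-MIDOFF
    pts=[]
    for c in range(294,333):
        k0=int(round(mid(c)))-5; s=g[k0:k0+11,c]; k=s.argmin(); w=np.clip(75-s,0,None); w[np.abs(np.arange(11)-k)>2]=0; pts.append((c,k0+(w*np.arange(11)).sum()/w.sum()))
    w=ray("top",pts,.051); gap=(EO-w)@N; lat=(w-EO)@D; p=np.polyfit(lat,gap,1); L0=lat.mean()
    print("top groove gap L/R",np.polyval(p,[L0+.065,L0-.065]),"sd",np.std(gap-np.polyval(p,lat)),"lat",lat.min(),lat.max())
    # near edge of panel (aluminium -> wood)
    ps=edgerow(cv2.cvtColor(im,cv2.COLOR_RGB2HSV)[...,1],range(291,331,2),lambda c:mid(c)+20,lambda c:mid(c)+36,1)
    w=ray("top",ps,.050); gp=(EO-w)@N; p=np.polyfit((w-EO)@D,gp,1); print("near edge dist-0.085",gp.mean()-.085,gp.std(),"slope",p[0])
    si=cv2.imread(f"pics/scene{tag}f.png")[:,:,::-1].copy()
    r=scene_groove(si,.0,lat0=L0); p=np.polyfit(r[:,0],r[:,1],1); e=scene_edge(si,np.arange(0,.2,.01))[:,1]
    print("scene gap L/R",np.polyval(p,[L0+.065,L0-.065]),"scene edge offset",e.mean())
MIDOFF=0
E
python3 -c "
import m; m.final(3)"
```

```text
top groove gap L/R [0.00082462 0.0008887 ] sd 0.00029099072742858517 lat -0.15710459807349655 -0.04670557741147164
near edge dist-0.085 0.0016392375294235068 0.00019765745430703295 slope 0.00053424712570243
scene gap L/R [-0.00111083 -0.00102742] scene edge offset 0.0026750000000000107
```

All estimates put the groove 0.9–1.6 mm short of the edge and parallel to it, well inside 5 mm, so no further nudge. One last check that nothing else moved, then I hand in.

Run:
```python
from h import *
a=cv2.imread("pics/top0.png"); b=snapshot("top")[:,:,::-1].copy()
cv2.imwrite("pics/top4f.png",b); cv2.imwrite("pics/scene4f.png",snapshot("scene")[:,:,::-1])
d=(cv2.GaussianBlur(cv2.absdiff(a,b),(0,0),1).max(2)>12).astype(np.uint8)
for c in cv2.findContours(d,0,2)[0]:
    if cv2.contourArea(c)>6: print(cv2.boundingRect(c))
import m; m.final(4)
print(read_time_s(),read_tcp_pos(),read_contact_force())
robot.close_job()
```

```text
(41, 403, 56, 17)
(0, 250, 263, 170)
(285, 165, 51, 72)
top groove gap L/R [0.00086982 0.00086957] sd 0.0002825634242250152 lat -0.15709820535231908 -0.046718040063916715
near edge dist-0.085 0.0017024325816640817 0.0002015586806153604 slope 0.00014333022556214744
scene gap L/R [-0.00110468 -0.00102811] scene edge offset 0.0026750000000000107
12.3083 [0.33178144 0.43909993 0.19939728] [-0.09666618 -0.81748997 -0.27462802]
the job is handed in; nothing more can be done
```

The grooved panel now lies with its fold groove along the steel-nosed edge, the front strip overhanging, and the job is handed in at 12.3 s. I pushed it flat across the block from its near edge with both open fingertips, then withdrew the arm.

- **Groove position:** it is parallel to the edge to within about 0.1 mm from end to end and about 1–1.7 mm short of it, inside the 5 mm allowed. The three estimates were 0.9 mm (groove from the top camera), 1.7 mm (panel near edge from the top camera) and about 1.6 mm (scene camera).
- **Disagreement:** the two cameras place the edge 2.7 mm apart. Taken raw against the top camera's edge, the scene camera reads the groove 1.1 mm past it.
- **Other objects:** comparing top pictures from before and after showed changes only at the panel and where the arm was. The arm hid part of the left side, including around the jar, so the jar is not confirmed by that check. The arm stayed about 0.19 m above the bench there.

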